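# Prop open the charging case and unplug its battery

## Robot

A 6-joint arm with a two-finger parallel gripper is mounted at the origin on a cart in front of the work surface, level with it; the furniture and walls round the work are solid. World frame = base frame: x ahead of the robot, y to its left, z up, the work surface at z = 0. Lengths are in m, angles in degrees, forces in N, time in s.
With the tool pointing down it reaches from about 0.275 to 0.85 m from the base axis. Payload 5.2 kg.
Tool frame: the origin (TCP) lies between the finger pads; the fingertips stand tip_reach ahead of it and the grasp point (between the pads) lies 3 mm ahead of it (tip_reach is the distance from the TCP to the fingertips, in m); z points along the fingers, y is the line along which they close (so a half turn about z gives the same grasp; the last joint's range is limited). The gripper opens to 85 mm and grips with 20 to 120 N. Pads are 22 mm wide; open, the fingers measure 114 mm over their backs; the gripper's body (76 mm by 85 mm) begins 54 mm behind the grasp point. The pads swing forward as they close: fully open they stand 13 mm farther back than shut.
Start: joints at [-83.526, 14.817, 87.949, -0, 77.235, -11.62], TCP at [0.171, -0.523, 0.253] pointing down, gripper open.
Joint ranges: [-179.93, 179.93], [-52.35, 119.4], [10.71, 147.94], [-69.91, 249.91], [12.55, 155.21], [-178.61, 178.61]. Speed limits (degrees/s): [147.25, 147.25, 180, 180, 180, 180].

## Interface

Orientations are given as a 3x3 rotation matrix whose columns are the frame's x, y, z axes.
In Python, from bench import read_state, get_image, get_calibration, hand_in, find_in, cut_out, tip_reach gives the robot as it stands.
- The arm moves only by the shell command python3 -m handwheel 'ROWS' [FORCE]. ROWS is JSON, a list of rows, each a list of 3 entries, a list of its own where there are three numbers: the opening, from 0 (shut) to 1 (fully open), then the shift along the tool's x, y, z in cm, then the turn about the tool's z in rad. In form: [[grip, [x, y, z], yaw], ...]. A call has 1 to 20 rows; each row is the pose to reach, as a shift and turn from the pose commanded when the call began, along the tool's axes at that moment; what a row does not reach only later rows make up. A row lasts 1/10 s, in which the tool goes at most 50 mm and 8.59 degrees, less where a joint would pass 70% of its speed; a pose out of reach is approached as far as the arm can. A call with a gripper value outside its range is refused whole. The fingers move at their own pace and stop on an object; FORCE is the grip in N (left out, the last holds). Time passes only in rows, so rows that repeat a pose let the fingers close. It gives the time, the measured TCP pose, the force, the opening and the grip force at its end, in the units of the state.
- read_state(): the state, without advancing time (a new reading comes with each control period).
- get_image(name): name is "scene" or "top"; returns (picture, depth): 420x560x3 uint8, red, green, blue; 420x560 float32, m along the optical axis (not along the pixel's ray), 0 where there is no reading.
- get_calibration(name): a dict with "camera_matrix" (3x3 intrinsics, pixels), "k1" (the pictures are not rectified: a ray, as slopes to the right and down, at radius r is drawn at 1 + k1 r^2 times it, then the intrinsics apply), "view" (4x4, takes a point from world to camera coordinates). Camera axes: x right, y down, z forward; pixel columns grow to the right and rows downward; lengths in m; the calibration is good to about 2 mm. A picture is of the moment at which its call begins. get_calibration takes no time and is no camera call.
- hand_in(): hands the job in; it is judged then, once.
Trained networks look in the newest picture that a camera, given by its name, has taken for a name from the list of things; names that differ only in an ending like _2 or _b are one class to them, and where a whole thing is asked for, a point or a joint stands for the part that bears it (a point fixed in the world has none). Each returns a list of dicts, best first, with "conf" (0 to 1); they miss things now and then, are a little off and sometimes report something else, mostly with a low value. They report only what shows in the picture. A call takes as long as a camera call.
- find_in(camera, query): "location" ([x, y, z] in m, in the coordinates of the camera as it stood for that picture, good to about 4 mm: the middle of the surface that is visible of it).
- cut_out(camera, query): "mask" (420x560 bool, what is visible of it).
The state is a dict: "time": time; "q": joint angles; "qd": joint speeds; "joint_torque": joint torques, N m; "position": TCP position; "eef_rot": TCP orientation; "wrist_force": force on the tool from outside, world axes, zero at the start; "wrist_torque": the same for the moment, N m; "grip_width": opening from 0.0 (shut) to 1.0 (fully open); "grip_force": force on a finger pad.
Only numpy, scipy, OpenCV 4.12 (cv2) and the standard library are available. Lean on these libraries where they do the work, as an engineer would, in place of code of your own. Each camera call takes 0.05 s, during which the arm holds its last target. There are 200 camera calls.

## Task

Open the black charging case by the yellow tab on its lid and lock the folding stay on its side, by its red knob, past its straight position until it stops, so that the lid stays up by itself. Then pull the green battery out of its spring-catch socket in the case and stand it upright on the square rubber mat, leaving the lid propped and the other things on the bench where they are.

Things in the scene. Friction and masses are not known exactly. Their poses are not given: they have to be found in the camera images.
- charging_case: black plastic case fixed to the bench, 160 (x) x 200 (y) x 92 mm without its lid, walls 6 mm; origin at the centre of its underside, +x to its far, hinged side, +y to its left, z up. Pull tab at its front (-x), folding stay outside its right wall (-y). Inside, round x = -28, y = 0, a blue socket block (64 x 72 mm, top 33 mm above the origin); otherwise empty.
- lid_hinge (a point): middle of the lid's hinge axis, which runs along the case's y axis on its far top rim, 92 mm above the bench. Fixed to the case.
- case_lid (a joint): angle of the grey lid (about 300 g, 160 x 200 mm, 16 mm thick) about the hinge: 0 shut, grows as its front edge rises; 1.48 is the most the stay allows. The hinge is stiff: left alone the lid falls shut from below about 0.8 and stands, loosely, where it is left above about 1.2.
- lid_tab (a point): where to pinch the yellow pull tab by its two sides: 190 mm from the hinge axis, 30 mm ahead of the lid's front edge, mid width of the lid, mid thickness of the tab, 100 mm above the bench when shut. The tab is 26 mm wide along the case's y axis, 10 mm thick, 42 mm long and moves with the lid; it can turn between the fingers as the lid rises.
- stay_knob (a point): middle of the stay's knob: a red rod, 15 mm diameter, 48 mm long, along the case's y axis, at the stay's elbow; this point is 39 mm outside the case's right wall. Lid shut, it hangs beside the wall, 47 mm above the bench; lid at 1.3, it is about 17 mm above the rim, 40 mm ahead of the hinge. It goes round stay_pivot at 93 mm radius.
- stay_pivot (a point): point on the axis (along the case's y axis) about which the stay's lower link and knob turn on the case, taken level with stay_knob sideways: in the case's frame 45 mm towards the front from its middle, 22 mm below the rim. Fixed to the case.
- stay_elbow (a joint): unfolding of the stay's elbow, rad: 0 lid shut, 1.8 at lid 1.3, 2.57 its two steel links (93 mm case to knob, 73 mm knob to lid) in line, 2.77 at its stop, over centre, locked. Drawing the knob forward (case -x) and up round stay_pivot with a few N unfolds it, lifts the lid the last bit and meets the stop. Lifting the lid alone gets it only nearly straight.
- battery: green battery, grey foot, about 160 g, 77 mm high; origin at the centre of its underside, z up, x and y as the case's at the start. Upper part 46 (x) x 36 (y) mm, 27 to 77 mm above the origin; foot 40 x 28 mm. It starts in the socket, origin 6 mm above the bench. Two spring plungers hold it: about 6 to 12 N straight up frees it within 8 mm; the foot leaves the socket after 27 mm.
- mat: square black and grey rubber mat, 130 x 130 x 3 mm, fixed on the bench to the left of the case; origin at the centre of its underside, its top 3 mm above that.
- polish_tin: round red tin of shoe cream, 80 mm across and 23 mm high, loose bystander; origin at the centre of its underside.
- thread_spool: upright spool of dark thread, 38 mm across and 58 mm high, loose bystander; origin at the centre of its underside.
- wax: dark brown lump of wax, 36 x 47 x 25 mm, loose bystander; origin at the centre of its underside.
- sanding_block: cork sanding block, 37 x 74 x 27 mm, loose bystander; origin at the centre of its underside.
- jar_eyelets: lidded glass jar, 82 mm across and 96 mm high, loose bystander at the back left; origin at the centre of its underside.

How it is judged:
By the outcome, as a careful person would: the job done as asked, in the order asked, and still so for the second after the job is handed in, with the robot touching nothing.
It also fails if it takes over 56 s, if anything falls off the work surface, if the arm or the gripper's body presses on something with over 40 N, if the wrist force passes 120 N, or if a joint passes its speed limit or range.

## Working session

There is one attempt and no reset: what is moved stays moved. The work goes in short steps, Python scripts to look and compute and a shell command to move; the robot and the scene stay as the last step left them, time stands still between calls to the robot, and variables do not carry over. Pictures are saved under pics/ and viewed, at most 10 in all, crops included, and the job is handed in when it is done.

```bash
mkdir -p pics
cat > h.py <<'E'
import numpy as np, cv2
from bench import *
def unproj(cam,u,v,d):
    c=get_calibration(cam);K=np.array(c["camera_matrix"]);V=np.array(c["view"])
    p=cv2.undistortPoints(np.array([[[u,v]]],float),K,np.array([c["k1"],0,0,0.]))[0,0]
    return (np.linalg.inv(V)@np.array([p[0]*d,p[1]*d,d,1]))[:3]
def w(cam,l):
    return (np.linalg.inv(np.array(get_calibration(cam)["view"]))@np.array([*l,1]))[:3]
def cloud(cam,dep,mask):
    c=get_calibration(cam);K=np.array(c["camera_matrix"]);V=np.array(c["view"])
    v,u=np.nonzero(mask&(dep>0));d=dep[v,u]
    p=cv2.undistortPoints(np.stack([u,v],1).astype(float)[:,None],K,np.array([c["k1"],0,0,0.]))[:,0]
    P=np.c_[p*d[:,None],d,np.ones(len(d))]
    return (P@np.linalg.inv(V).T)[:,:3]
E
python3 - <<'E'
from h import *
print({k:np.round(v,3).tolist() for k,v in read_state().items()},tip_reach)
im=[]
for c in("scene","top"):
    p,d=get_image(c);im.append(p)
    print(c,np.round(get_calibration(c)["view"],3).tolist())
    for n in("charging_case","lid_tab","stay_knob","mat","case_lid","jar_eyelets","thread_spool","polish_tin","wax","sanding_block"):
        r=find_in(c,n)
        print(n,[(round(x["conf"],2),np.round(w(c,x["location"]),3).tolist()) for x in r[:2]])
    cv2.imwrite(f"pics/a_{c}.png",p[:,:,::-1])
E
```

```text
{'time': 0.0, 'q': [-83.525, 14.86, 88.012, 0.002, 77.233, -11.619], 'qd': [-0.039, 0.0, 0.065, 0.015, -0.015, 0.048], 'joint_torque': [-0.0, -44.603, -29.057, -0.0, 0.011, 0.0], 'position': [0.171, -0.522, 0.252], 'eef_rot': [[0.951, 0.311, -0.0], [0.311, -0.951, 0.002], [0.0, -0.002, -1.0]], 'wrist_force': [0.077, -0.369, -0.486], 'wrist_torque': [-0.03, 0.022, -0.04], 'grip_force': 0.0, 'grip_width': 1.002} 0.022
scene [[-0.873, -0.488, 0.002, 0.42], [-0.299, 0.531, -0.793, 0.272], [0.386, -0.693, -0.61, 0.875], [0.0, 0.0, 0.0, 1.0]]
charging_case [(0.62, [0.519, -0.038, 0.107]), (0.32, [0.337, 0.18, 0.047])]
lid_tab [(0.9, [0.535, -0.056, 0.11])]
stay_knob []
mat [(0.61, [0.53, 0.261, 0.003]), (0.54, [0.36, -0.298, 0.023])]
case_lid [(0.72, [0.537, -0.059, 0.105])]
jar_eyelets [(0.59, [0.678, 0.215, 0.078])]
thread_spool [(0.76, [0.337, 0.183, 0.047]), (0.47, [0.677, 0.214, 0.075])]
polish_tin [(0.79, [0.361, -0.298, 0.025])]
wax [(0.89, [0.343, 0.28, 0.02])]
sanding_block [(0.8, [0.512, -0.448, 0.025])]
top [[-0.005, -1.0, 0.024, -0.092], [-0.998, 0.004, -0.059, 0.518], [0.059, -0.024, -0.998, 1.256], [0.0, 0.0, 0.0, 1.0]]
charging_case [(0.6, [0.543, -0.079, 0.113]), (0.28, [0.543, -0.208, 0.055])]
lid_tab [(0.93, [0.545, -0.077, 0.108])]
stay_knob [(0.52, [0.541, -0.209, 0.056])]
mat []
case_lid [(0.58, [0.545, -0.078, 0.111])]
jar_eyelets [(0.81, [0.686, 0.188, 0.093]), (0.42, [0.543, -0.207, 0.054])]
thread_spool [(0.73, [0.341, 0.175, 0.058])]
polish_tin [(0.58, [0.354, -0.305, 0.023]), (0.57, [0.544, -0.077, 0.105])]
wax [(0.65, [0.341, 0.27, 0.02]), (0.41, [0.356, -0.306, 0.022])]
sanding_block [(0.55, [0.516, -0.455, 0.028]), (0.49, [0.544, -0.075, 0.11])]
```

View pics/a_scene.png

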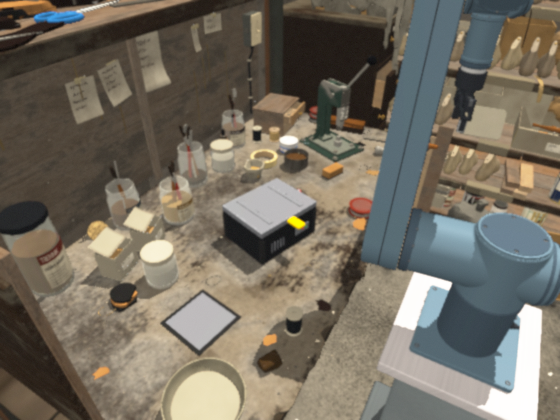

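View pics/a_top.png

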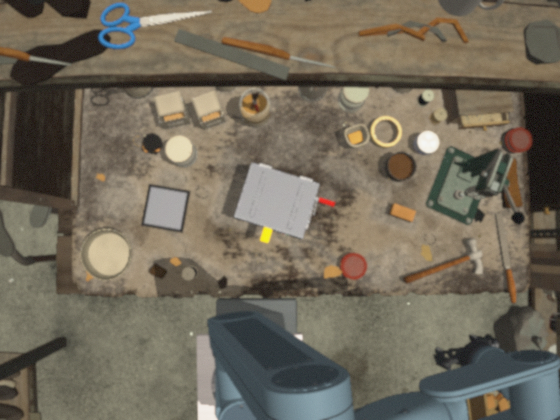

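Run:
```python
from h import *
p,d=get_image("top")
m=cut_out("top","case_lid")[0]["mask"]
P=cloud("top",d,m);print(len(P),np.percentile(P[:,2],[5,25,50,75,95]))
Q=P[P[:,2]>.095]
print(cv2.minAreaRect((Q[:,:2]*1000).astype(np.float32)))
hsv=cv2.cvtColor(p,cv2.COLOR_RGB2HSV)
y=(hsv[...,0]>18)&(hsv[...,0]<35)&(hsv[...,1]>120)&(hsv[...,2]>90)&m
T=cloud("top",d,y);print("yellow",len(T),np.median(T,0),cv2.minAreaRect((T[:,:2]*1000).astype(np.float32)))
# lid without tab
L=cloud("top",d,m&~y);L=L[(L[:,2]>.1)]
print("lid",cv2.minAreaRect((L[:,:2]*1000).astype(np.float32)))
for r in cut_out("top","stay_knob")[:1]:
    k=cloud("top",d,r["mask"]);print("knob",len(k),np.median(k,0),k.min(0),k.max(0))
for c in("top","scene"):
    if c=="scene": p,d=get_image(c)
    for r in cut_out(c,"mat")[:2]:
        k=cloud(c,d,r["mask"]);print(c,"mat",r["conf"],len(k),np.median(k,0),cv2.minAreaRect((k[:,:2]*1000).astype(np.float32)))
```

```text
4226 [0.10364408 0.10621053 0.10793773 0.10959237 0.11193204]
((527.6624755859375, -74.92072296142578), (204.33206176757812, 201.64407348632812), 73.34931945800781)
yellow 128 [ 0.45146856 -0.04842705  0.10452953] ((451.14312744140625, -48.44513702392578), (26.445589065551758, 39.653846740722656), 67.54731750488281)
lid ((546.645751953125, -80.69049835205078), (204.1880340576172, 161.46578979492188), 73.1707534790039)
knob 1775 [0.53194012 0.25544855 0.00308687] [ 0.46209485  0.18248968 -0.00619403] [0.6061343  0.32954815 0.01287244]
top mat 0.77 1820 [0.5290275  0.25357506 0.00303184] ((531.183837890625, 255.8431396484375), (136.3125457763672, 133.8010711669922), 78.44581604003906)
scene mat 0.62 2733 [0.53074237 0.25771135 0.00367832] ((533.8201904296875, 253.21653747558594), (133.16978454589844, 132.37579345703125), 80.20398712158203)
```

Scene view: case at (270,218) with the yellow tab at (297,223) and the mat at (201,320). Top view: lid at (278,200), tab at (266,235), red knob at (326,202) and mat at (166,208). The case is at about (0.547, -0.081), yaw -17°. The lid and mat sizes match what was given.

```bash
cat >> h.py <<'E'
C=np.array([.5468,-.0795]);YAW=np.radians(-17.2)
ex=np.array([np.cos(YAW),np.sin(YAW)]);ey=np.array([-ex[1],ex[0]])
def case(x,y,z): return np.array([*(C+x*ex+y*ey),z])
def incase(p): d=np.array(p[:2])-C; return np.array([d@ex,d@ey,p[2]])
def go(*pts):
    s=read_state();R=np.array(s["eef_rot"])
    for p in pts: # p: wanted grasp point (3 mm ahead of TCP, tool down)
        t=np.array(p)+[0,0,.003]
        print("shift cm",np.round(R.T@(t-s["position"])*100,2))
    print("tool x ang",np.degrees(np.arctan2(R[1,0],R[0,0])),"case pos",np.round(incase(s["position"]),4),"F",np.round(s["wrist_force"],1),"g",s["grip_width"],s["grip_force"],"t",s["time"])
def tab(th): return case(.08-.19*np.cos(th)+.008*np.sin(th),0,.092+.19*np.sin(th)+.008*np.cos(th))
E
python3 - <<'E'
from h import *
print(tab(0)); go(tab(0)+[0,0,.08],tab(0))
p,d=get_image("scene")
hsv=cv2.cvtColor(p,cv2.COLOR_RGB2HSV)
y=(hsv[...,0]>18)&(hsv[...,0]<35)&(hsv[...,1]>200)&(hsv[...,2]>150)
y[:200]=0;y[250:]=0
T=cloud("scene",d,y);T=T[abs(T[:,2]-.105)<.02];print(len(T),np.median(T,0),incase(np.median(T,0)))
E
```

```text
[ 0.44171938 -0.04697211  0.1       ]
shift cm [ 40.53 -36.82   7.03]
shift cm [ 40.53 -36.82  15.03]
tool x ang 18.09273121183236 case pos [-0.2281 -0.5346  0.2533] F [-0.1 -0.7 -0.4] g 1.0007106762537237 0.0 t 1.4
123 [ 0.45081574 -0.04744816  0.10400727] [-0.10116968  0.00223511  0.10400727]
```

```bash
python3 -m handwheel '[[1,[40.5,-37,7],0.616],[1,[40.5,-37,7],0.616],[1,[40.5,-37,7],0.616],[1,[40.5,-37,7],0.616],[1,[40.5,-37,7],0.616],[1,[40.5,-37,7],0.616],[1,[40.5,-37,7],0.616],[1,[40.5,-37,7],0.616],[1,[40.5,-37,7],0.616],[1,[40.5,-37,7],0.616],[1,[40.5,-37,7],0.616],[1,[40.5,-37,7],0.616],[0.6,[40.5,-37,11],0.616],[0.6,[40.5,-37,15],0.616],[0.6,[40.5,-37,15],0.616],[0.6,[40.5,-37,15],0.616]]' 40
python3 - <<'E'
from h import *
go(tab(0))
E
```

```text
time: 3.05
position: [0.4406, -0.0458, 0.1036]
eef_rot: [[0.955, -0.296, -0.002], [-0.296, -0.955, 0.0], [-0.002, 0.0, -1.0]]
wrist_force: [1.1, 0.3, 0.2]
grip_width: 0.603
grip_force: 0.0
shift cm [0.15 0.08 0.06]
tool x ang -17.235214945573524 case pos [-0.1115  0.0008  0.1036] F [1.1 0.3 0.2] g 0.602763226628522 0.0 t 3.05
```

```bash
python3 -m handwheel '[[0.1,[0,0,0],0],[0.1,[0,0,0],0],[0.1,[0,0,0],0],[0.1,[0,0,0],0],[0.1,[0,0,0],0],[0.1,[0.2,0,-1.9],0],[0.1,[0.54,0,-3.8],0],[0.1,[0.54,0,-3.8],0]]' 40
python3 - <<'E'
from h import *
go(tab(0.2))
E
```

```text
time: 3.85
position: [0.4471, -0.0507, 0.1449]
eef_rot: [[0.955, -0.296, 0.004], [-0.296, -0.955, -0.007], [0.005, 0.006, -1.0]]
wrist_force: [-3.5, -13.2, -1.9]
grip_width: 0.295
grip_force: 40.0
shift cm [-0.09 -0.2   0.43]
tool x ang -17.19055146837892 case pos [-0.1037 -0.002   0.1449] F [ -3.5 -13.2  -1.9] g 0.29472881428570685 40.001569390296936 t 3.85
```

```bash
python3 -m handwheel '[[0.1,[0.55,0.2,-1.8],0],[0.1,[1.27,0.2,-3.6],0],[0.1,[2.17,0.2,-5.25],0],[0.1,[3.23,0.2,-6.8],0],[0.1,[4.45,0.2,-8.3],0],[0.1,[5.8,0.2,-9.6],0],[0.1,[7.3,0.2,-10.8],0],[0.1,[7.3,0.2,-10.8],0]]' 40
python3 - <<'E'
from h import *
go(tab(0.9))
E
```

```text
time: 4.65
position: [0.5161, -0.073, 0.2521]
eef_rot: [[0.955, -0.297, 0.002], [-0.297, -0.955, -0.004], [0.003, 0.003, -1.0]]
wrist_force: [-3.8, -5.5, -0.4]
grip_width: 0.298
grip_force: 41.2
shift cm [-0.06 -0.29  0.33]
tool x ang -17.270554758972033 case pos [-0.0312 -0.0028  0.2521] F [-3.8 -5.5 -0.4] g 0.29837582777215466 41.19133651256561 t 4.65
```

```bash
python3 -m handwheel '[[0.1,[1.6,0.1,-1.0],0],[0.1,[3.3,0.1,-1.9],0],[0.1,[5.0,0.1,-2.6],0],[0.1,[6.9,0.1,-3.1],0],[0.1,[8.2,0.1,-3.35],0],[0.1,[8.2,0.1,-3.35],0],[0.1,[8.2,0.1,-3.35],0]]' 40
python3 - <<'E'
from h import *
go(tab(1.38))
p,d=get_image("top");cv2.imwrite("pics/b_top.png",cv2.resize(p[140:280,180:400,::-1],None,fx=3,fy=3))
p,d=get_image("scene");cv2.imwrite("pics/b_scene.png",cv2.resize(p[100:300,150:400,::-1],None,fx=3,fy=3))
for c in("top","scene"):
    for n in ("stay_knob","lid_tab"):
        print(c,n,[(round(x["conf"],2),np.round(incase(w(c,x["location"])),4)) for x in find_in(c,n)[:2]])
E
```

```text
time: 5.35
position: [0.5929, -0.0976, 0.285]
eef_rot: [[0.955, -0.297, 0.001], [-0.297, -0.955, -0.004], [0.002, 0.003, -1.0]]
wrist_force: [-3.8, -5.5, 1.0]
grip_width: 0.291
grip_force: 43.6
shift cm [ 0.24 -0.37  0.19]
tool x ang -17.278425204237266 case pos [ 0.0494 -0.0037  0.285 ] F [-3.8 -5.5  1. ] g 0.29122801386820063 43.62928032875061 t 5.35
top stay_knob [(0.49, array([ 0.0274, -0.1246,  0.1192]))]
top lid_tab [(0.68, array([ 0.0611, -0.0804,  0.2499]))]
scene stay_knob [(0.44, array([ 0.0295, -0.1197,  0.1134]))]
scene lid_tab [(0.81, array([0.0664, 0.0064, 0.1806]))]
```

View pics/b_top.png

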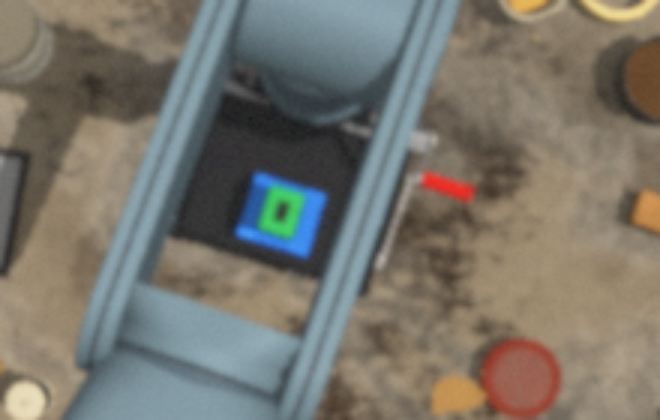

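The top crop shows the lid raised, the green battery at (282,212) in its blue socket, and the red knob running from (420,180) to (475,190).

```bash
cat >> h.py <<'E'
def color(cam,h0,h1,box,zr,smin=150,vmin=60):
    p,d=get_image(cam);h=cv2.cvtColor(p,cv2.COLOR_RGB2HSV)
    H=h[...,0].astype(int);m=((H>=h0)&(H<=h1) if h0<h1 else (H>=h0)|(H<=h1))&(h[...,1]>smin)&(h[...,2]>vmin)
    P=cloud(cam,d,m);Q=np.array([incase(q) for q in P])
    k=(Q[:,0]>box[0])&(Q[:,0]<box[1])&(Q[:,1]>box[2])&(Q[:,1]<box[3])&(Q[:,2]>zr[0])&(Q[:,2]<zr[1])
    Q=Q[k]; print(cam,len(Q),"med",np.round(np.median(Q,0),4),"p3",np.round(np.percentile(Q,3,axis=0),4),"p97",np.round(np.percentile(Q,97,axis=0),4));return Q
E
python3 - <<'E'
from h import *
for c in("top","scene"):
    color(c,172,8,(-.05,.1,-.2,-.08),(.07,.17))
    color(c,45,80,(-.1,.05,-.06,.06),(.05,.12))
go(case(.03,-.15,.12))
E
```

```text
top 83 med [ 0.0361 -0.1418  0.1157] p3 [ 0.0304 -0.1618  0.1096] p97 [ 0.0432 -0.1204  0.1197]
top 149 med [-0.0294 -0.0004  0.0825] p3 [-0.0489 -0.0163  0.0786] p97 [-0.0094  0.0149  0.0863]
scene 56 med [ 0.0342 -0.1425  0.1146] p3 [ 0.0311 -0.1615  0.1081] p97 [ 0.0411 -0.1197  0.1181]
scene 247 med [-0.0325  0.0089  0.0794] p3 [-0.0493 -0.0154  0.0546] p97 [-0.0079  0.0188  0.0839]
shift cm [-1.94 14.59 16.23]
tool x ang -17.28270796317436 case pos [ 0.0491 -0.0037  0.2849] F [-1.7 -5.2  0.4] g 0.2913034733788342 43.535876870155334 t 5.85
```

```bash
python3 -m handwheel '[[0.5,[0,0,0],0],[0.5,[0,0,0],0],[0.5,[0,0,0],0],[0.55,[-0.3,0,-2.5],0],[0.55,[-0.5,0,-5],0],[0.55,[-0.5,0,-5],0]]' 40
python3 - <<'E'
from h import *
go(case(.036,-.151,.20),case(.036,-.151,.117));print(np.round(read_state()["q"],1))
color("top",172,8,(-.05,.1,-.2,-.08),(.07,.17))
E
```

```text
time: 6.45
position: [0.5898, -0.0942, 0.3371]
eef_rot: [[0.955, -0.295, 0.007], [-0.295, -0.955, -0.002], [0.008, -0.0, -1.0]]
wrist_force: [0.6, 0.0, 0.0]
grip_width: 0.549
grip_force: 0.0
shift cm [-1.05 14.97 13.41]
shift cm [-1.11 14.97 21.71]
tool x ang -17.172561984546657 case pos [ 0.0454 -0.0013  0.3371] F [0.6 0.  0. ] g 0.5489549539639184 0.0 t 6.45
[-19.8  17.3  73.    0.   89.2  87.4]
top 83 med [ 0.0364 -0.1419  0.1152] p3 [ 0.0305 -0.1618  0.1094] p97 [ 0.043  -0.1205  0.1207]
```

```bash
python3 -m handwheel '[[0.5,[-1.1,5,0],-0.15],[0.5,[-1.1,10,0],-0.3],[0.5,[-1.1,15,0],-0.45],[0.5,[-1.1,15,0],-0.6],[0.5,[-1.1,15,0],-0.75],[0.5,[-1.1,15,0],-0.9],[0.5,[-1.1,15,0],-1.05],[0.5,[-1.1,15,0],-1.2],[0.5,[-1.1,15,0],-1.35],[0.5,[-1.1,15,0],-1.5],[0.5,[-1.1,15,4],-1.571],[0.5,[-1.1,15,8],-1.571],[0.5,[-1.1,15,12],-1.571],[0.5,[-1.1,15,15],-1.571],[0.5,[-1.1,15,15],-1.571]]' 40
python3 - <<'E'
from h import *
color("scene",172,8,(-.05,.1,-.2,-.08),(.07,.17))
go(case(.036,-.151,.117));print(np.round(read_state()["q"],1))
E
```

```text
time: 8.0
position: [0.5305, -0.2319, 0.177]
eef_rot: [[0.296, 0.955, -0.009], [0.955, -0.295, 0.007], [0.004, -0.011, -1.0]]
wrist_force: [-0.9, -0.2, 0.4]
grip_width: 0.501
grip_force: 0.0
scene 57 med [ 0.0346 -0.1418  0.1142] p3 [ 0.0303 -0.1623  0.1086] p97 [ 0.0416 -0.1193  0.1183]
shift cm [-0.01  0.51  6.01]
tool x ang 72.8142768974416 case pos [ 0.0313 -0.151   0.1801] F [-1.   0.2  0.7] g 0.504929698013024 0.0 t 8.05
[-34.7  21.4  89.3   0.   69.7 -17.5]
```

```bash
python3 -m handwheel '[[0.5,[0,0.4,3],0],[0.5,[0,0.4,5.8],0],[0.5,[0,0.4,5.8],0],[0.5,[0,0.4,5.8],0],[0,[0,0.4,5.8],0],[0,[0,0.4,5.8],0],[0,[0,0.4,5.8],0],[0,[0,0.4,5.8],0],[0,[0,0.4,5.8],0],[0,[0,0.4,5.8],0]]' 40
python3 - <<'E'
from h import *
go(case(.036,-.151,.117))
E
```

```text
time: 9.05
position: [0.5382, -0.2358, 0.1256]
eef_rot: [[0.296, 0.955, 0.002], [0.955, -0.296, -0.001], [-0.0, 0.002, -1.0]]
wrist_force: [2.3, -0.2, 4.0]
grip_width: 0.158
grip_force: 41.1
shift cm [ 0.08 -0.2   0.56]
tool x ang 72.80614775330586 case pos [ 0.038  -0.1518  0.1256] F [ 2.3 -0.2  4. ] g 0.1575939946650653 41.13404012326555 t 9.05
```

```bash
python3 -m handwheel '[[0,[0,-0.2,-0.35],0],[0,[0,-0.4,-0.7],0],[0,[0,-0.6,-1.0],0],[0,[0,-0.77,-1.25],0],[0,[0,-0.97,-1.5],0],[0,[0,-1.17,-1.76],0],[0,[0,-1.4,-2.0],0],[0,[0,-1.6,-2.24],0],[0,[0,-1.6,-2.24],0],[0,[0,-1.6,-2.24],0]]' 60
python3 - <<'E'
from h import *
go(case(.020,-.151,.137))
color("top",172,8,(-.05,.1,-.2,-.08),(.07,.17))
color("scene",172,8,(-.05,.1,-.2,-.08),(.07,.17))
E
```

```text
time: 10.05
position: [0.5253, -0.2313, 0.1488]
eef_rot: [[0.297, 0.955, 0.008], [0.955, -0.297, -0.002], [0.0, 0.008, -1.0]]
wrist_force: [7.7, 0.4, 3.9]
grip_width: 0.145
grip_force: 59.3
shift cm [ 0.04 -0.44  0.88]
tool x ang 72.74105609031464 case pos [ 0.0244 -0.1514  0.1488] F [7.7 0.4 3.9] g 0.14504374530159103 59.31962013244629 t 10.05
  return _methods._mean(a, axis=axis, dtype=dtype,
  ret = um.true_divide(
Traceback (most recent call last):
  File "h.py", line 31, in color
    Q=Q[k]; print(cam,len(Q),"med",np.round(np.median(Q,0),4),"p3",np.round(np.percentile(Q,3,axis=0),4),"p97",np.round(np.percentile(Q,97,axis=0),4));return Q
                                                                            ~~~~~~~~~~~~~^^^^^^^^^^^^
IndexError: index -1 is out of bounds for axis 0 with size 0
```

```bash
python3 -m handwheel '[[0,[0,-0.2,-0.22],0],[0,[0,-0.4,-0.4],0],[0,[0,-0.6,-0.6],0],[0,[0,-0.8,-0.75],0],[0,[0,-0.8,-0.75],0],[0,[0,-0.8,-0.75],0]]' 60
python3 - <<'E'
from h import *
go(case(.020,-.151,.137))
color("scene",172,8,(-.05,.1,-.2,-.08),(.07,.19))
E
```

```text
time: 10.7
position: [0.5187, -0.2296, 0.1567]
eef_rot: [[0.296, 0.955, 0.01], [0.955, -0.296, -0.004], [-0.001, 0.011, -1.0]]
wrist_force: [10.1, -6.6, 5.4]
grip_width: 0.138
grip_force: 65.0
shift cm [0.07 0.22 1.67]
tool x ang 72.78511184260705 case pos [ 0.0176 -0.1517  0.1567] F [10.1 -6.6  5.4] g 0.13784562927382543 65.03295554515717 t 10.7
scene 36 med [ 0.0165 -0.1323  0.1415] p3 [ 0.0111 -0.1444  0.136 ] p97 [ 0.0257 -0.1171  0.1463]
```

```bash
python3 -m handwheel '[[0.35,[0,0,0],0],[0.35,[0,0,0],0],[0.35,[0,0.2,0.8],0],[0.35,[0,0.2,1.3],0],[0.35,[0,0.2,1.3],0],[0,[0,0.2,1.3],0],[0,[0,0.2,1.3],0],[0,[0,0.2,1.3],0],[0,[0,0.2,1.3],0]]' 60
python3 - <<'E'
from h import *
go(case(.020,-.151,.137))
color("scene",172,8,(-.05,.1,-.2,-.08),(.07,.19))
E
```

```text
time: 11.65
position: [0.5188, -0.2295, 0.1417]
eef_rot: [[0.296, 0.955, 0.005], [0.955, -0.296, -0.001], [0.0, 0.005, -1.0]]
wrist_force: [9.1, -1.7, -7.7]
grip_width: 0.148
grip_force: 59.1
shift cm [0.06 0.24 0.17]
tool x ang 72.76571693093376 case pos [ 0.0176 -0.1516  0.1417] F [ 9.1 -1.7 -7.7] g 0.1483003890495693 59.08841460943222 t 11.65
scene 37 med [ 0.0162 -0.1337  0.1424] p3 [ 0.0109 -0.1474  0.1346] p97 [ 0.0276 -0.1193  0.1486]
```

```bash
python3 -m handwheel '[[0,[0,-0.3,-0.3],0],[0,[0,-0.6,-0.6],0],[0,[0,-0.6,-0.6],0],[0,[0,-0.6,-0.6],0]]' 60
python3 - <<'E'
from h import *
go(case(.020,-.151,.137))
E
```

```text
time: 12.1
position: [0.517, -0.2288, 0.1437]
eef_rot: [[0.297, 0.955, 0.012], [0.955, -0.297, -0.002], [0.002, 0.012, -1.0]]
wrist_force: [34.8, -9.6, -44.6]
grip_width: 0.145
grip_force: 60.8
shift cm [0.04 0.43 0.38]
tool x ang 72.69931006940348 case pos [ 0.0157 -0.1514  0.1437] F [ 34.8  -9.6 -44.6] g 0.14458511459257617 60.77526664361358 t 12.1
```

```bash
python3 -m handwheel '[[0,[0,0.45,0.5],0],[0,[0,0.45,0.5],0],[0.4,[0,0.45,0.5],0],[0.4,[0,0.45,0.5],0],[0.4,[0,0.45,0.5],0],[0.4,[0,0.3,-3],0],[0.4,[-1,-1,-7],0],[0.4,[-1,-3,-12],0],[0.4,[-1,-6,-16],0],[0.4,[-1,-8,-16],0],[0.4,[-1,-8,-16],0]]' 40
python3 - <<'E'
from h import *
color("scene",172,8,(-.05,.1,-.2,-.08),(.07,.19))
p,d=get_image("scene");cv2.imwrite("pics/c_scene.png",cv2.resize(p[100:300,150:400,::-1],None,fx=3,fy=3))
color("top",45,80,(-.1,.05,-.06,.06),(.07,.12))
color("scene",45,80,(-.1,.05,-.06,.06),(.075,.12))
color("scene",18,35,(0,.15,-.06,.06),(.22,.35),200,120)
go(case(-.029,0,.20),case(-.029,0,.058));print(np.round(read_state()["q"],1))
E
```

```text
time: 13.2
position: [0.4297, -0.2125, 0.31]
eef_rot: [[0.296, 0.955, 0.002], [0.955, -0.296, -0.003], [-0.002, 0.003, -1.0]]
wrist_force: [0.6, -0.7, -0.5]
grip_width: 0.401
grip_force: 0.0
scene 59 med [ 0.0155 -0.1432  0.141 ] p3 [ 0.0113 -0.1628  0.136 ] p97 [ 0.0228 -0.1206  0.1452]
top 130 med [-0.03    0.0014  0.0823] p3 [-0.049  -0.016   0.0781] p97 [-0.0101  0.0147  0.0865]
scene 161 med [-0.0309  0.0044  0.0814] p3 [-0.0497 -0.0164  0.0754] p97 [-0.0063  0.0177  0.0849]
scene 104 med [0.068  0.0005 0.2773] p3 [ 0.0646 -0.0134  0.2578] p97 [0.071  0.0098 0.2939]
shift cm [16.16  4.18 10.37]
shift cm [16.14  4.2  24.57]
tool x ang 72.81202220243163 case pos [-0.0706 -0.1616  0.3066] F [ 0.3 -0.3  0.7] g 0.3996962180506171 0.0 t 13.45
[-39.6   5.8  91.6   0.   82.7 -22.4]
```

View pics/c_scene.png

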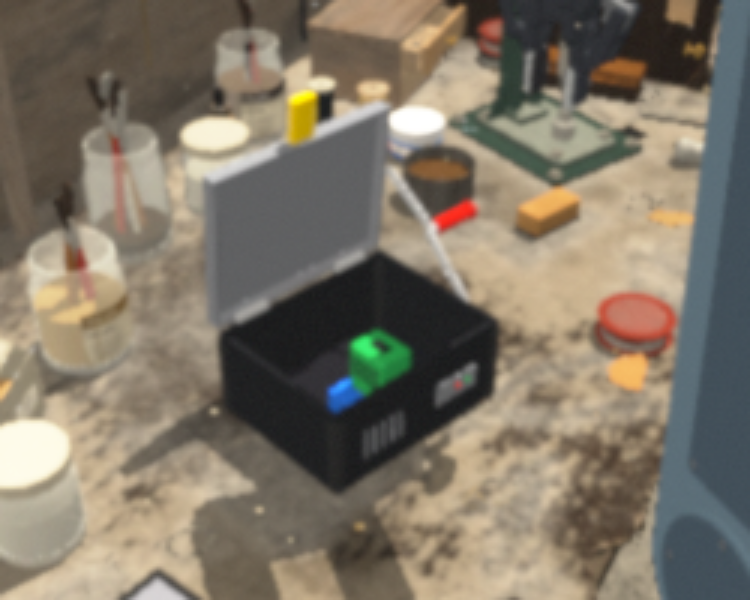

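The lid stands propped. The stay, from (390,170) through the knob at (455,215) to (465,295), bends slightly past straight. The battery is at (380,360). I'll turn the tool and move above it.

```bash
python3 -m handwheel '[[0.7,[5,1.4,0],0.15],[0.7,[10,2.8,0],0.3],[0.7,[16.1,4.1,0],0.45],[0.7,[16.1,4.1,0],0.6],[0.7,[16.1,4.1,0],0.75],[0.7,[16.1,4.1,3],0.9],[0.7,[16.1,4.1,6],1.05],[0.7,[16.1,4.1,9],1.2],[0.7,[16.1,4.1,12],1.35],[0.7,[16.1,4.1,14],1.5],[0.7,[16.1,4.1,14],1.571],[0.7,[16.1,4.1,14],1.571],[0.7,[16.1,4.1,14],1.571]]' 40
python3 - <<'E'
from h import *
go(case(-.0295,0.0005,.060))
E
```

```text
time: 14.75
position: [0.5185, -0.0713, 0.1671]
eef_rot: [[0.956, -0.292, -0.001], [-0.292, -0.956, 0.0], [-0.001, -0.0, -1.0]]
wrist_force: [-0.2, -0.4, 0.1]
grip_width: 0.699
grip_force: 0.0
shift cm [ 1.000e-02 -1.000e-01  1.041e+01]
tool x ang -16.986222252699456 case pos [-0.0295 -0.0005  0.1671] F [-0.2 -0.4  0.1] g 0.6992441235274464 0.0 t 14.75
```

```bash
python3 -m handwheel '[[0.7,[0,-0.1,3],0],[0.7,[0,-0.1,6],0],[0.7,[0,-0.1,8.5],0],[0.7,[0,-0.1,10.4],0],[0.7,[0,-0.1,10.4],0],[0.7,[0,-0.1,10.4],0],[0.2,[0,-0.1,10.4],0],[0.2,[0,-0.1,10.4],0],[0.2,[0,-0.1,10.4],0],[0.2,[0,-0.1,10.4],0],[0.2,[0,-0.1,10.4],0]]' 60
python3 -c "
from h import *
go(case(-.0295,0.0005,.060))"
```

```text
time: 15.85
position: [0.5193, -0.0719, 0.0656]
eef_rot: [[0.956, -0.295, 0.003], [-0.295, -0.956, -0.003], [0.004, 0.002, -1.0]]
wrist_force: [-3.0, -3.8, 4.8]
grip_width: 0.414
grip_force: 59.9
shift cm [-0.1  -0.14  0.26]
tool x ang -17.14349811776111 case pos [-0.0285 -0.0009  0.0656] F [-3.  -3.8  4.8] g 0.4138948665012682 59.86006557941437 t 15.85
```

```bash
python3 -m handwheel '[[0.2,[0,0,-0.5],0],[0.2,[0,0,-1],0],[0.2,[0,0,-1.5],0],[0.2,[0,0,-2],0],[0.2,[0,0,-2.5],0],[0.2,[0,0,-3],0],[0.2,[0,0,-3.5],0],[0.2,[0,0,-5.5],0],[0.2,[0,0,-8],0],[0.2,[0,0,-11],0],[0.2,[0,0,-14],0],[0.2,[0,0,-14],0]]' 60
python3 - <<'E'
from h import *
p,d=get_image("scene");cv2.imwrite("pics/d_scene.png",cv2.resize(p[80:280,150:400,::-1],None,fx=3,fy=3))
c=[.531,.2555];s=read_state();off=.0596
color("scene",45,80,(-.1,.05,-.06,.06),(.1,.3))
color("top",45,80,(-.1,.05,-.06,.06),(.1,.3))
go([*c,.20],[*c,.0626+.001-.003])
E
```

```text
time: 17.05
position: [0.521, -0.0707, 0.2086]
eef_rot: [[0.955, -0.295, 0.009], [-0.295, -0.955, -0.002], [0.009, -0.0, -1.0]]
wrist_force: [0.8, -0.5, -1.0]
grip_width: 0.412
grip_force: 63.1
scene 218 med [-0.0474  0.0067  0.2109] p3 [-0.0499 -0.0124  0.1813] p97 [-0.0255  0.021   0.2243]Traceback (most recent call last):
  File "<stdin>", line 5, in <module>
  File "h.py", line 29, in color
    P=cloud(cam,d,m);Q=np.array([incase(q) for q in P])
  File "h.py", line 12, in cloud
    p=cv2.undistortPoints(np.stack([u,v],1).astype(float)[:,None],K,np.array([c["k1"],0,0,0.]))[:,0]
      ~~~~~~~~~~~~~~~~~~~^^^^^^^^^^^^^^^^^^^^^^^^^^^^^^^^^^^^^^^^^^^^^^^^^^^^^^^^^^^^^^^^^^^^^^
cv2.error: OpenCV(4.12.0) /io/opencv/modules/calib3d/src/undistort.dispatch.cpp:347: error: (-215:Assertion failed) CV_IS_MAT(_src) && CV_IS_MAT(_dst) && (_src->rows == 1 || _src->cols == 1) && (_dst->rows == 1 || _dst->cols == 1) && _src->cols + _src->rows - 1 == _dst->rows + _dst->cols - 1 && (CV_MAT_TYPE(_src->type) == CV_32FC2 || CV_MAT_TYPE(_src->type) == CV_64FC2) && (CV_MAT_TYPE(_dst->type) == CV_32FC2 || CV_MAT_TYPE(_dst->type) == CV_64FC2) in function 'cvUndistortPointsInternal'
```

View pics/d_scene.png

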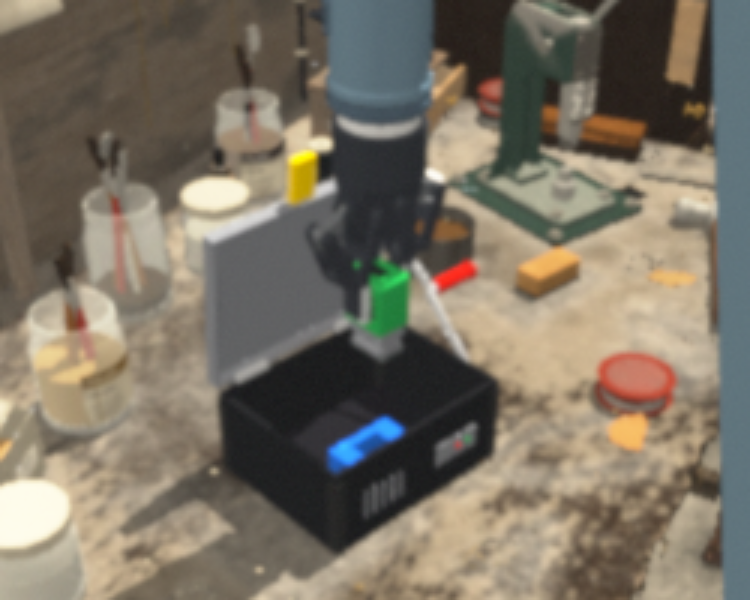

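The battery hangs upright in the gripper at (385,305), clear of the socket, and the lid is still propped.

```bash
python3 -c "
from h import *
go([.531,.2555,.205],[.531,.2555,.0626+.001-.003]);print(read_state()['q'])"
```

```text
shift cm [ -8.37 -31.47  -0.45]
shift cm [ -8.36 -31.46  13.99]
tool x ang -17.184220061529707 case pos [-0.0304  0.0007  0.2034] F [-0.8  1.  -2.4] g 0.41483132431493774 63.057578802108765 t 17.2
[-1.99358078e+01  1.43215726e+01  9.59361217e+01  2.39764334e-02
  6.97737554e+01  8.72401231e+01]
```

```bash
python3 -m handwheel '[[0.2,[-1.1,-4,0],0],[0.2,[-2.1,-8,0],0],[0.2,[-3.2,-12,0],0],[0.2,[-4.2,-16,0],0],[0.2,[-5.3,-20,0],0],[0.2,[-6.4,-24,0],0],[0.2,[-7.4,-28,0],0],[0.2,[-8.4,-31.5,0],0],[0.2,[-8.4,-31.5,3],0],[0.2,[-8.4,-31.5,6],0],[0.2,[-8.4,-31.5,9],0],[0.2,[-8.4,-31.5,11],0],[0.2,[-8.4,-31.5,12],0],[0.2,[-8.4,-31.5,12],0],[0.2,[-8.4,-31.5,12],0]]' 60
python3 - <<'E'
from h import *
go([.531,.2555,.0606])
p,d=get_image("scene");h=cv2.cvtColor(p,cv2.COLOR_RGB2HSV)
P=cloud("scene",d,(h[...,0]>45)&(h[...,0]<80)&(h[...,1]>150)&(h[...,2]>60));P=P[(abs(P[:,0]-.53)<.06)&(abs(P[:,1]-.255)<.06)]
print(np.percentile(P,[3,50,97],axis=0))
ss=[read_state()["position"] for _ in range(10)];print(np.mean(ss,0),np.std(ss,0))
E
```

```text
time: 18.7
position: [0.5314, 0.2555, 0.0839]
eef_rot: [[0.955, -0.296, -0.0], [-0.296, -0.955, 0.0], [-0.0, -0.0, -1.0]]
wrist_force: [1.1, -0.5, -2.1]
grip_width: 0.417
grip_force: 63.1
shift cm [-0.04  0.01  2.03]
tool x ang -17.20575848861422 case pos [-0.1137  0.3154  0.0839] F [ 1.1 -0.5 -2.1] g 0.41714131292697226 63.117746114730835 t 18.7
[[0.5081926  0.24248925 0.06160806]
 [0.51561436 0.26332539 0.09631463]
 [0.54002475 0.2773852  0.10364632]]
[0.53189134 0.25558175 0.08454764] [0.00000000e+00 0.00000000e+00 1.38777878e-17]
```

```bash
python3 -m handwheel '[[0.2,[0,0,0.6],0],[0.2,[0,0,1.2],0],[0.2,[0,0,1.6],0],[0.2,[0,0,1.9],0],[0.2,[0,0,1.9],0],[0.2,[0,0,1.9],0]]' 60
```

```text
time: 19.35
position: [0.5312, 0.2554, 0.0647]
eef_rot: [[0.955, -0.296, -0.0], [-0.296, -0.955, -0.0], [-0.0, 0.0, -1.0]]
wrist_force: [0.6, 0.2, -1.0]
grip_width: 0.413
grip_force: 63.1
```

```bash
python3 -m handwheel '[[0.2,[0,0,0.1],0],[0.2,[0,0,0.15],0],[0.2,[0,0,0.2],0],[0.2,[0,0,0.2],0]]' 60; python3 -m handwheel '[[0.2,[0,0,0.05],0],[0.2,[0,0,0.1],0],[0.2,[0,0,0.1],0]]' 60
```

```text
time: 19.75
position: [0.5312, 0.2554, 0.0627]
eef_rot: [[0.955, -0.296, -0.0], [-0.296, -0.955, -0.0], [-0.0, 0.0, -1.0]]
wrist_force: [-0.0, -0.2, -1.1]
grip_width: 0.41
grip_force: 63.1
time: 20.05
position: [0.5313, 0.2554, 0.0626]
eef_rot: [[0.955, -0.296, 0.0], [-0.296, -0.955, -0.0], [0.0, -0.0, -1.0]]
wrist_force: [-2.3, -1.5, 5.4]
grip_width: 0.412
grip_force: 63.8
```

Contact with the mat. I'll release and retreat.

```bash
python3 -m handwheel '[[0.5,[0,0,0],0],[0.6,[0,0,0],0],[0.7,[0,0,0],0],[0.7,[0,0,0],0],[0.7,[0,0,-2],0],[0.7,[0,0,-5],0],[0.7,[0,0,-9],0],[0.7,[0,0,-13],0],[0.7,[-4,0,-16],0],[0.7,[-8,0,-18],0],[0.7,[-12,0,-18],0],[0.7,[-14,0,-18],0],[0.7,[-14,0,-18],0],[0.7,[-14,0,-18],0]]' 60
python3 - <<'E'
from h import *
p,d=get_image("scene");cv2.imwrite("pics/e_scene.png",p[:,:,::-1])
h=cv2.cvtColor(p,cv2.COLOR_RGB2HSV)
P=cloud("scene",d,(h[...,0]>45)&(h[...,0]<80)&(h[...,1]>150)&(h[...,2]>60));P=P[(abs(P[:,0]-.53)<.06)&(abs(P[:,1]-.255)<.06)]
print(np.percentile(P,[3,50,97],axis=0))
color("scene",172,8,(-.05,.1,-.2,-.08),(.07,.19))
for n in("jar_eyelets","thread_spool","polish_tin","wax","sanding_block"):
    print(n,[np.round(w("scene",x["location"]),3).tolist() for x in find_in("scene",n)[:1]])
E
```

```text
time: 21.45
position: [0.3979, 0.2969, 0.2416]
eef_rot: [[0.956, -0.295, 0.001], [-0.295, -0.956, -0.0], [0.001, 0.0, -1.0]]
wrist_force: [0.0, -0.1, -0.3]
grip_width: 0.7
grip_force: 0.0
[[0.50835174 0.24325599 0.0402355 ]
 [0.52044483 0.26469154 0.07636615]
 [0.55000664 0.277248   0.08242141]]
scene 61 med [ 0.0154 -0.143   0.1407] p3 [ 0.0111 -0.1629  0.1349] p97 [ 0.0242 -0.1214  0.1444]
jar_eyelets [[0.677, 0.215, 0.077]]
thread_spool [[0.336, 0.18, 0.046]]
polish_tin [[0.359, -0.301, 0.027]]
wax [[0.341, 0.279, 0.02]]
sanding_block [[0.51, -0.449, 0.024]]
```

View pics/e_scene.png

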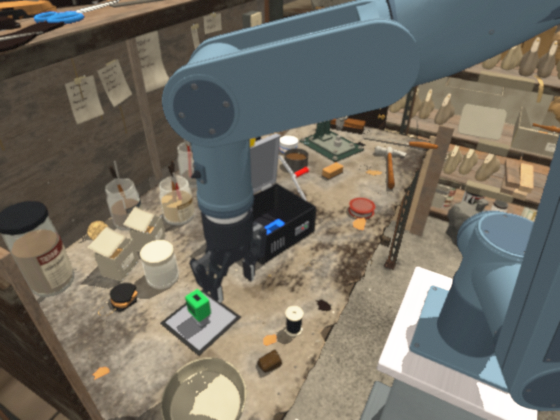

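The battery stands upright on the mat at (198,305). The lid is propped with the knob at (302,172), the bystanders haven't moved, and the gripper is clear.

```bash
python3 -c "
from bench import hand_in
print(hand_in())"
```

```text
the job is handed in; nothing more can be done
None
```

The job is handed in at about 22 s: the lid is propped with its stay locked against the stop, the battery stands upright on the mat, and the bystanders are where they were.

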